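# Refit the tall front half of a grain feeder column

## Task

The feeder's tall, top-heavy front column half has been taken off for cleaning. Of the two halves standing under the low bench lamp, take the one whose tongue fits the groove of the rear half on the feeder, carry it slowly and upright, and stand it gently on the feeder's ledge so that the tongue is home in the groove and the two halves close up squarely. Let go of it, then swing the keeper fully across its top; leave the other half and everything else where they are.

Things in the scene. Friction and masses are not known exactly. Their poses are not given: they have to be found in the camera images.
- shell_single: The half that fits: tall, top-heavy, 160 mm high. Foot 30 (x) x 44 (y) x 8 mm, stem 30 x 30 mm, heavy head from z = 110 mm up. Its flat mating face (x = +15 mm) has ONE central upright tongue 20 mm wide, 18 mm proud (last 6 mm: 14 mm wide), z = 20 to 160. Origin: centre of the foot's underside; x towards the mating face, away from the robot, z up. About 0.36 kg.
- head_single (a point): Middle of that half's square steel head, 135 mm above its foot: the place to grip. Head x = -21 to +15, z = 110 to 160 mm, flat parallel sides at y = +-26 mm. The centre of mass is about 20 mm below this point, so the half hangs stably from the head, swings over if gripped low on the stem, and standing free topples when tilted about 7 degrees. Axes as the half's.
- shell_double: Half of another machine, to be left alone: same shape, size, weight and axes as the other, but its mating face (x = +15 mm) has TWO upright tongues 9 mm wide, 18 mm proud, at y = +-19.5 mm, which do not fit the feeder's groove. It tips as easily. Origin: centre of the foot's underside.
- lamp: Fixed bench lamp: white bar, x = -20 to +40, y = +-200, z = 275 to 297 mm, on thin legs with flat feet at y = +-185 mm. Origin on the bench, z up. The halves stand right under the bar, within 20 mm of x = 0, at y about +75 and -75 (either may be where), turned up to 0.12 rad, mating faces towards +x: the tool must come in tilted some 30 to 40 degrees from the robot's (-x) side.
- feeder: Fixed grain feeder. Origin on the bench under its column's split plane; x away from the robot, z up. Base plate and ledge 25 mm high, x = -60 to +160, y = +-70 mm. Aluminium rear half x = 0 to 37, y = +-21.5 mm, top at z = 185; white housing behind it x = 37 to 157, y = +-65 mm, 130 mm high. The keeper's post stands at x = 45 mm.
- groove (a point): In the plane of the rear half's flat face (x = 0 of the feeder, looking to -x towards the robot), at its top edge, 185 mm over the bench, on the centre of the upright groove: 27 mm wide, 23 mm deep, open at the top, full height. Axes as the feeder's.
- seat (a point): Point on top of the ledge, 25 mm over the bench and 15 mm in front of the split plane, where the foot centre of the refitted half belongs; axes as the feeder's. The half's x axis then points along this x axis, its mating face touches the rear half, and its top is 185 mm over the bench, about 7 mm under the keeper.
- keeper (a joint): Angle of the keeper, a flat steel bar 16 x 82 x 7 mm turning on an upright post; it stays where left (light friction, about 0.6 N at its knob). 0: it points along the feeder's +y, clear of the column; grows anticlockwise seen from above; 1.571 rad is its stop: it points along the feeder's -x, across the front half's top. Starts at 0 to 0.3.
- pivot (a point): On the keeper's upright turning axis, 200 mm over the bench, just above the bar; axes as the feeder's.
- keeper_knob (a point): On the axis of the black round knob on the keeper's outer end, 70 mm from the pivot, 222 mm over the bench. The knob is 16 mm in diameter from 199 to 227 mm over the bench, then 20 mm up to its top at 235 mm. It can be gripped from above and led round in an arc; it turns in the fingers.
- sieve: Bystander: steel test sieve, 104 mm diameter, 45 mm high. Origin: centre of underside.
- jar: Bystander: closed glass jar, 64 mm diameter, 100 mm high. Origin: centre of underside.
- spoon: Bystander: steel spoon about 170 mm long, lying flat. Origin: underside, near its middle.

How it is judged:
On the way, in this order (a step that is already met when the one before it is completed fails the run):
1. the single-tongue half stands released on the ledge, upright, mated with the rear half, the keeper still open (x of shell_single in the frame of seat between -0.005 and 0.004 m and y of shell_single in the frame of seat between -0.005 and 0.005 m and z of shell_single in the frame of seat between -0.004 and 0.003 m and angle between the x axis of shell_single and the x axis of seat, either way round below 0.1 rad and angle between shell_single's own z axis and vertical below 0.05 rad and contact force between shell_single and the fingers below 0.3 N and linear speed of shell_single below 0.02 m/s and value of joint keeper below 0.8 rad), for 0.2 s.
2. the keeper is swung fully across the mated half (x of shell_single in the frame of seat between -0.005 and 0.004 m and y of shell_single in the frame of seat between -0.005 and 0.005 m and z of shell_single in the frame of seat between -0.004 and 0.003 m and angle between the x axis of shell_single and the x axis of seat, either way round below 0.1 rad and angle between shell_single's own z axis and vertical below 0.05 rad and value of joint keeper above 1.42 rad), for 0.2 s.
At the end, for the whole second after the job is handed in: The single-tongue half stands released and still on the ledge, upright (0.05 rad), square to the rear half (0.10 rad), gap at most 5 mm, within 5 mm sideways of the seat and 3 mm of its height; the keeper is past 1.42 rad; the other half stands upright within 30 mm of its start (all of step 2 and contact force between shell_single and the fingers below 0.3 N and linear speed of shell_single below 0.02 m/s and angle between shell_double's own z axis and vertical below 0.05 rad and distance of shell_double from where it was at the start of the episode below 0.03 m); the robot touches nothing.
It fails at once if the single-tongue half tips by more than 0.3 rad (angle between shell_single's own z axis and vertical above 0.3 rad).
It fails at once if the single-tongue half is swung about or dropped (faster than 0.6 m/s) (linear speed of shell_single above 0.6 m/s).
It fails at once if the other half is tipped or moved 30 mm (angle between shell_double's own z axis and vertical above 0.3 rad or distance of shell_double from where it was at the start of the episode above 0.03 m).
It fails at once if a bystander is moved 30 mm (distance of any of sieve, jar, spoon from where it was at the start of the episode above 0.03 m).
It also fails if it takes over 72 s, if anything falls off the work surface, if the arm or the gripper's body presses on something with over 40 N, if the wrist force passes 120 N, or if a joint passes its speed limit or range.

## Robot

A 6-joint arm with a two-finger parallel gripper is mounted at the origin on the work surface. World frame = base frame: x ahead of the robot, y to its left, z up, the work surface at z = 0. Lengths are in m, angles in rad, forces in N, time in s.
With the tool pointing down it reaches from about 0.35 to 0.875 m from the base axis. Payload 4.2 kg.
Tool frame: the origin (TCP) lies at the very end of the fingers, on their centre line; the grasp point (between the pads) lies 19 mm behind it (ctrl.grip_point_offset is the distance from the TCP to the grasp point, in m); z points along the fingers, y is the line along which they close (so a half turn about z gives the same grasp; the last joint's range is limited). The gripper opens to 85 mm and grips with 20 to 120 N. Pads are 22 mm wide; open, the fingers measure 114 mm over their backs; the gripper's body (76 mm by 85 mm) begins 54 mm behind the grasp point. The pads swing forward as they close: fully open they stand 13 mm farther back than shut.
Start: joints at [1.417, 0.385, 0.008, 0, -1.194, -0.259], TCP at [0.251, 0.572, 0.231] pointing down, gripper open.
Joint ranges: [-3.14, 3.14], [-1.21, 2.06], [-1.07, 1.41], [-3.16, 2.05], [-2.99, -0.16], [-3.1, 3.1]. Speed limits (rad/s): [2.79, 2.79, 3.14, 3.14, 3.14, 3.14].

## Interface

Orientations are given as a rotation vector (axis times angle).
In Python, from cell import ctrl gives the robot as it stands. The module is installed in compiled form; this text tells all that it offers. Calls block until the motion is done:
- ctrl.move_to(position, orientation): joint-space move of the TCP to a pose.
- ctrl.line_to(position, frame=None, velocity=0.15, threshold=None): straight line of the TCP; frame=None keeps the orientation; velocity is the mean speed in m/s. With threshold (N) it stops when the force on the tool has changed by that much, and returns True; else False.
- ctrl.goto_joints(angles): joint-space move.
- ctrl.set_gripper(opening, grasp_force=None): finger opening in m; grasp_force is the grip in N (None keeps the last); returns when the fingers have stopped.
- ctrl.sleep(seconds).
- ctrl.solve_ik(position, orientation): joint angles nearest the present ones, or None.
- ctrl.get_state(): the state.
- ctrl.get_image(name): name is "side" or "top" or "wrist"; returns a dict with "pixels" (400x640x3 uint8, red, green, blue), "z_map" (400x640 float32, m along the optical axis (not along the pixel's ray), 0 where there is no reading), "K" (3x3 intrinsics, pixels), "eye" and "orientation" of the camera in the world; the wrist camera has in their place "mount" (4x4, takes a point from camera to tool coordinates, whose origin is the TCP and whose axes are the flange's). Camera axes: x right, y down, z forward; pixel columns grow to the right and rows downward; lengths in m; the calibration is good to about 2 mm. A picture is of the moment at which its call begins: read the wrist's pose just before it.
A pose or a line that the arm cannot do raises ctrl.IKError and nothing moves.
- ctrl.job_done(): hands the job in; it is judged then, once.
The state is a dict: "t": time; "joint_pos": joint angles; "qvel": joint speeds; "joint_efforts": joint torques, N m; "eef_pos": TCP position; "eef_rot": TCP orientation; "contact_force": force on the tool from outside, world axes, zero at the start; "wrist_torque": the same for the moment, N m; "grip_width": finger opening in m; "grasp_force": force on a finger pad.
Only numpy, scipy, OpenCV 4.12 (cv2) and the standard library are available. Lean on these libraries where they do the work, as an engineer would, in place of code of your own. Each camera call takes 0.05 s, during which the arm holds its last target. There are 200 camera calls.

## Working session

There is one attempt and no reset: what is moved stays moved. The work goes in short steps, each a Python script; the robot and the scene stay as the last script left them, time stands still between calls to the robot, and variables do not carry over. Pictures are saved under pics/ and viewed, at most 10 in all, crops included, and the job is handed in when it is done.

```bash
mkdir -p pics; cat > h.py <<'E'
import numpy as np, cv2
from scipy.spatial.transform import Rotation as R
from cell import ctrl
def cam(name):
    s=ctrl.get_state(); im=ctrl.get_image(name)
    if 'mount' in im:
        T=np.eye(4); T[:3,:3]=R.from_rotvec(s['eef_rot']).as_matrix(); T[:3,3]=s['eef_pos']
        T=T@np.array(im['mount']); im['Rm'],im['o']=T[:3,:3],T[:3,3]
    else:
        o=np.array(im['orientation'])
        im['Rm']=o if o.shape==(3,3) else R.from_rotvec(o).as_matrix(); im['o']=np.array(im['eye'])
    return im
def cloud(im):
    z=im['z_map'];v,u=np.mgrid[:z.shape[0],:z.shape[1]];K=im['K']
    p=np.stack([(u-K[0,2])/K[0,0]*z,(v-K[1,2])/K[1,1]*z,z],-1)
    w=p@im['Rm'].T+im['o']; w[z==0]=np.nan
    return w
def ray(im,u,v,h):
    d=im['Rm']@np.linalg.solve(im['K'],[u,v,1.]); return im['o']+d*(h-im['o'][2])/d[2]
def save(im,n): cv2.imwrite('pics/'+n,im['pixels'][:,:,::-1])
E
python3 - <<'E'
from h import *
import pickle
for n in ['top','side']:
    im=cam(n); save(im,n+'0.png'); print(n,im['o'],im['orientation'],im['K'].tolist()); pickle.dump({k:im[k] for k in im},open(n+'0.pkl','wb'))
print(ctrl.get_state())
E
```

```text
top [ 0.49976525 -0.0734364   1.37217731] [-2.16093582  2.2154151  -0.07729551] [[464.7686185494924, 0.0, 322.4516149319356], [0.0, 464.7686185494924, 200.40613249010121], [0.0, 0.0, 1.0]]
side [ 0.75472117 -0.81974015  1.29759635] [-2.53275939 -0.30311137  0.10059697] [[448.78833653731334, 0.0, 323.9696145151568], [0.0, 448.78833653731334, 202.44056063283782], [0.0, 0.0, 1.0]]
{'t': 0.1, 'joint_pos': array([ 1.41658195e+00,  3.85476745e-01,  6.76255212e-03, -4.03618520e-04,
       -1.19400040e+00, -2.58604376e-01]), 'qvel': array([-0.00032082,  0.00122261,  0.00424972,  0.00120761, -0.00034011,
        0.00143368]), 'joint_efforts': array([-3.74188403e-05, -3.93318450e+01,  1.88928813e+01,  4.19785514e+00,
       -2.59837776e-03,  3.57083685e-06]), 'eef_pos': array([0.25052682, 0.57202625, 0.23033741]), 'eef_rot': array([ 3.07296433e+00, -6.43691544e-01, -4.31031603e-04]), 'contact_force': array([ 0.12000728, -0.28398337, -0.39247946]), 'wrist_torque': array([ 0.01145414, -0.01851717,  0.01430638]), 'grasp_force': 0.0, 'grip_width': 0.08568969437038515}
```

View pics/top0.png

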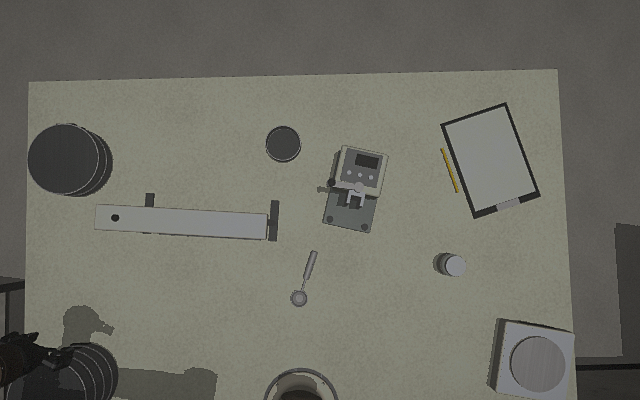

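View pics/side0.png

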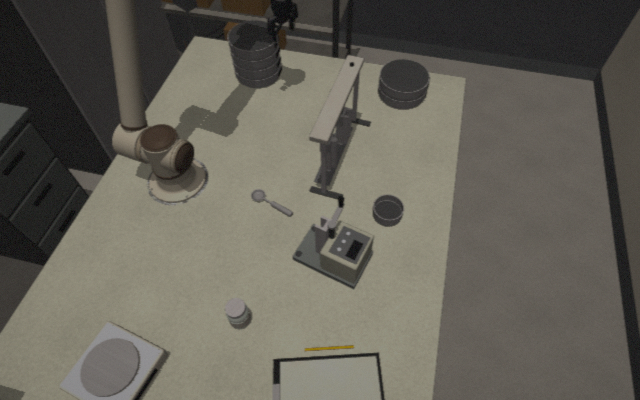

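Top view: lamp bar at about (95–268, 205–240), feeder at about (355,190) with its knob at (331,182), spoon at (305,280), sieve at (283,143) and jar at (452,265). The halves are hidden under the bar, so next I'll locate the lamp and feeder from depth and look under the bar with the wrist camera.

```bash
python3 - <<'E'
from h import *
import pickle
for n in ['top','side']:
    im=pickle.load(open(n+'0.pkl','rb')); w=cloud(im); 
    def rect(m,name):
        k,lab,st,_=cv2.connectedComponentsWithStats(m.astype(np.uint8)); 
        if k<2: print(n,name,'none'); return
        i=1+np.argmax(st[1:,4]); p=w[lab==i][:,:2].astype(np.float32)
        r=cv2.minAreaRect(p*1000); print(n,name,len(p),np.round(r[0],1),np.round(r[1],1),round(r[2],1),'z',np.median(w[lab==i][:,2]).round(4))
    X,Y,Z=w[...,0],w[...,1],w[...,2]
    A=(X>.35)&(X<.75)
    rect(A&(Y>0)&(Z>.285)&(Z<.31),'lamp')
    F=A&(Y<0)&(Y>-.3)
    rect(F&(abs(Z-.130)<.008),'house')
    rect(F&(abs(Z-.185)<.005),'rear')
    rect(F&(abs(Z-.025)<.007),'base')
    rect(F&(abs(Z-.198)<.004),'keeper')
    rect(F&(Z>.225)&(Z<.245),'knob')
    rect(F&(Z>.18),'all>.18')
E
```

```text
top lamp 4443 [532.6 253. ] [400.4  60. ] 85.2 z 0.2959
top house 1805 [ 662.6 -182.3] [129.4 119.9] 75.6 z 0.13
top rear 135 [ 586.1 -163. ] [42.9 36.6] 76.3 z 0.1837
top base 1414 [ 561.2 -156.5] [140.1 105.4] 75.2 z 0.0239
top keeper 180 [ 614.4 -142.4] [78.8 23.6] 85.8 z 0.1983
top knob 50 [ 623.1 -101.1] [17.2 17.5] 88.5 z 0.234
top all>.18 408 [ 603.4 -136.6] [102.4  57.6] 76.3 z 0.1974
side lamp 1726 [531.7 252.3] [402.3  62.4] 85.2 z 0.2973
side house 1558 [ 643.4 -178.9] [130.5 154.7] 76.0 z 0.131
side rear 98 [ 585.  -163.3] [46.2 36.7] 73.0 z 0.1856
side base 847 [ 614.9 -172.8] [142.5 221.2] 75.5 z 0.0252
side keeper 126 [ 611.7 -141.9] [80.9 25.7] 86.0 z 0.1991
side knob 41 [ 621.2 -100.5] [18.7 19.4] 44.8 z 0.2348
side all>.18 328 [ 603.6 -137. ] [107.2  57. ] 73.0 z 0.1987
```

```bash
cat >> h.py <<'E'
def rot(yaw,tilt): return (R.from_euler('z',yaw)*R.from_euler('y',-tilt)*R.from_matrix(np.diag([1.,-1,-1]))).as_rotvec()
E
python3 - <<'E'
from h import *
import pickle
im=ctrl.get_image('wrist'); print(np.round(im['mount'],3).tolist(),im['K'].tolist())
yaw=-.084
for p,t in [((.36,.265,.27),.75),((.36,.265,.30),.66),((.38,.265,.30),.6)]:
    q=ctrl.solve_ik(p,rot(yaw,t)); print(q)
    if q is not None: ctrl.move_to(p,rot(yaw,t)); break
im=cam('wrist'); save(im,'w1.png'); pickle.dump(im,open('w1.pkl','wb')); print(ctrl.get_state()['t'],im['o'],im['Rm'][:,2])
E
```

```text
[[-0.0, -0.957, -0.291, 0.073], [1.0, -0.0, -0.001, 0.0], [0.001, -0.291, 0.957, -0.144], [0.0, 0.0, 0.0, 1.0]] [[281.85907731210875, 0.0, 320.9488356731011], [0.0, 281.85907731210875, 198.69739674462056], [0.0, 0.0, 1.0]]
[ 1.30429623 -0.11353904 -0.98776562  1.06124577 -0.87550248 -0.60645372]
1.425 [0.31621643 0.26968378 0.42627042] [ 0.43858675 -0.03402753 -0.89804442]
```

View pics/w1.png

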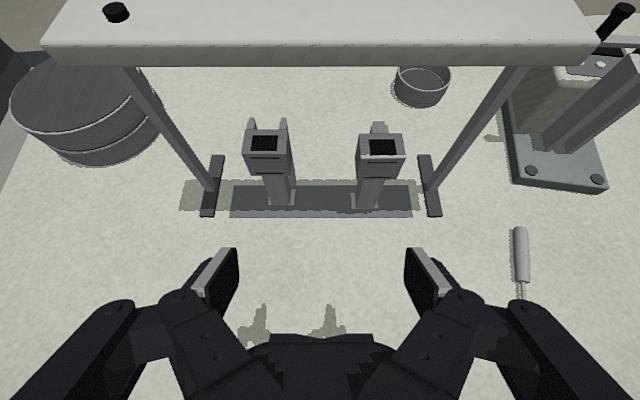

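The wrist view shows the right half, head at about (380,145), with one tongue at (378,127). The left half, head at about (265,145), has two tongues at (250,125) and (283,125). So the target is the right half, on the -y side.

```bash
cat >> h.py <<'E'
def half(w,cx,cy,zt=.16,yaw0=-.084,r=.06):
    "pose of a half from cloud: front head face line + top side extents"
    X,Y,Z=w[...,0],w[...,1],w[...,2]
    A=(np.hypot(X-cx,Y-cy)<r)
    f=w[A&(Z>zt-.045)&(Z<zt-.008)]; t=w[A&(abs(Z-zt)<.004)]
    yaw=yaw0
    for _ in range(4):
        n=np.array([np.cos(yaw),np.sin(yaw)]); l=np.array([-n[1],n[0]])
        s=f[:,:2]@n; k=f[abs(s-np.percentile(s,20))<.004]
        b=np.polyfit(k[:,:2]@l,k[:,:2]@n,1); yaw-=np.arctan(b[0])
    n=np.array([np.cos(yaw),np.sin(yaw)]); l=np.array([-n[1],n[0]])
    x0=np.median(k[:,:2]@n); a=k[:,:2]@l; tt=t[(t[:,:2]@n<x0+.034)]; c=tt[:,:2]@l; d=t[:,:2]@n
    print('n',len(f),len(k),len(t),'ztop',np.median(t[:,2]),'yaw',yaw,'x0',x0,'face y',np.percentile(a,[1,99]),'top y',np.percentile(c,[1,99]),'top x',np.percentile(d,[1,99]))
    yc=np.mean(np.percentile(c,[1,99])); o=n*(x0+.021)+l*yc; print('origin',o); return o,yaw
E
python3 - <<'E'
from h import *
import pickle
im=pickle.load(open('w1.pkl','rb')); w=cloud(im)
half(w,.514,.179); half(w,.526,.328)
X,Y,Z=w[...,0],w[...,1],w[...,2]
for c in [(.514,.179),(.526,.328)]:
    t=w[(np.hypot(X-c[0],Y-c[1])<.06)&(abs(Z-.16)<.004)]
    print(cv2.minAreaRect((t[:,:2]*1000).astype(np.float32)))
# candidate arm poses
for tilt in (.6,.66,.7):
  for yaw,p in [(-.084,(.51,.179,.135)),(-.084,(.40,.185,.17)),(-.25,(.45,-.13,.2)),(-.25,(.553,-.155,.165))]:
    for fl in (0,1):
      r=(R.from_rotvec(rot(yaw,tilt))*R.from_euler('z',np.pi*fl))
      tcp=np.array(p)+.019*r.as_matrix()[:,2]
      q=ctrl.solve_ik(tcp,r.as_rotvec()); print(tilt,yaw,p,fl,None if q is None else np.round(q,2))
E
```

```text
n 779 680 1421 ztop 0.16074622923284276 yaw -0.07475949820086508 x0 0.4762741939805628 face y [0.1964642  0.24769711] top y [0.19676017 0.24765416] top x [0.47584585 0.52860564]
origin [0.51248184 0.18444515]
n 779 682 1380 ztop 0.16085372071558368 yaw -0.08548502331728206 x0 0.47992208746020226 face y [0.33775471 0.3885196 ] top y [0.33754899 0.38829521] top x [0.47959772 0.53217764]
origin [0.53007954 0.31882764]
((518.257080078125, 183.8003387451172), (51.85805892944336, 55.1405029296875), 85.67924499511719)
((535.8532104492188, 318.6764831542969), (51.808956146240234, 55.555057525634766), 85.17124938964844)
0.6 -0.084 (0.51, 0.179, 0.135) 0 None
0.6 -0.084 (0.51, 0.179, 0.135) 1 None
0.6 -0.084 (0.4, 0.185, 0.17) 0 None
0.6 -0.084 (0.4, 0.185, 0.17) 1 None
0.6 -0.25 (0.45, -0.13, 0.2) 0 None
0.6 -0.25 (0.45, -0.13, 0.2) 1 None
0.6 -0.25 (0.553, -0.155, 0.165) 0 None
0.6 -0.25 (0.553, -0.155, 0.165) 1 None
0.66 -0.084 (0.51, 0.179, 0.135) 0 None
0.66 -0.084 (0.51, 0.179, 0.135) 1 None
0.66 -0.084 (0.4, 0.185, 0.17) 0 None
0.66 -0.084 (0.4, 0.185, 0.17) 1 None
0.66 -0.25 (0.45, -0.13, 0.2) 0 None
0.66 -0.25 (0.45, -0.13, 0.2) 1 None
0.66 -0.25 (0.553, -0.155, 0.165) 0 None
0.66 -0.25 (0.553, -0.155, 0.165) 1 None
0.7 -0.084 (0.51, 0.179, 0.135) 0 None
0.7 -0.084 (0.51, 0.179, 0.135) 1 None
0.7 -0.084 (0.4, 0.185, 0.17) 0 None
0.7 -0.084 (0.4, 0.185, 0.17) 1 None
0.7 -0.25 (0.45, -0.13, 0.2) 0 None
0.7 -0.25 (0.45, -0.13, 0.2) 1 None
0.7 -0.25 (0.553, -0.155, 0.165) 0 None
0.7 -0.25 (0.553, -0.155, 0.165) 1 None
```

All IK queries failed, so this looks like a branch problem with the laterally offset wrist. I'll identify the forward kinematics from free `solve_ik` queries and search the branches myself.

```bash
cat > kin.py <<'E'
import numpy as np
from scipy.spatial.transform import Rotation as R
from scipy.optimize import least_squares
LO=np.array([-3.14,-1.21,-1.07,-3.16,-2.99,-3.1])+.02; HI=np.array([3.14,2.06,1.41,2.05,-.16,3.1])-.02
def fk(q,P):
    d1,L1,L2,a,e,L,s4,s6=P
    A=R.from_euler('z',q[0]); F=A*R.from_euler('y',q[1]-q[2]); W=F*R.from_euler('x',s4*q[3]); T=W*R.from_euler('y',-q[4])
    p=A.apply([0,0,d1])+(A*R.from_euler('y',q[1])).apply([0,0,L1])+F.apply([L2,0,a])+W.apply([0,e,0])+T.apply([L,0,0])
    return p,T*R.from_euler('x',s6*q[5])
E
python3 - <<'E'
from h import *; from kin import *
s=ctrl.get_state(); D=[(s['joint_pos'],s['eef_pos'],s['eef_rot'])]
D.append((np.array([1.41658195,.385476745,.00676255,-.00040362,-1.1940004,-.258604376]),np.array([.25052682,.57202625,.23033741]),np.array([3.07296433,-.643691544,-.000431])))
rng=np.random.default_rng(0)
for i in range(60):
    p=s['eef_pos']+rng.normal(0,.06,3); o=(R.from_rotvec(rng.normal(0,.3,3))*R.from_rotvec(s['eef_rot'])).as_rotvec()
    q=ctrl.solve_ik(p,o)
    if q is not None: D.append((q,p,o))
print(len(D))
best=None
for s4 in(1,-1):
  for s6 in(1,-1):
    def res(x):
        out=[]
        for q,p,o in D:
            pp,Rr=fk(q,list(x[:6])+[s4,s6]); M=Rr*R.from_rotvec(x[6:]); out+=list(pp-p)+list(.3*(R.from_rotvec(o).inv()*M).as_rotvec())
        return out
    for g in ([0,1.57,0],[1.57,0,1.57],[0,-1.57,3.],[1.2,1.2,1.2]):
        r=least_squares(res,[.2,.4,.4,0,-.16,.25]+g)
        if best is None or r.cost<best[0]: best=(r.cost,list(r.x[:6])+[s4,s6],r.x[6:])
print(best); import pickle; pickle.dump(best,open('fk.pkl','wb'))
E
```

```text
36
(np.float64(3.466022138883837e-17), [np.float64(0.16059999976836878), np.float64(0.5649000018111203), np.float64(0.4218000012735955), np.float64(-1.5854666740824756e-09), np.float64(-0.15980000048350035), np.float64(0.29769999976918465), -1, -1], array([ 2.41839915, -2.41839915,  2.41839915]))
```

```bash
cat >> kin.py <<'E'
import pickle
_c,P,m=pickle.load(open('fk.pkl','rb')); M=R.from_rotvec(m)
def ik(p,r,q0):
    def f(q):
        pp,rr=fk(q,P); return np.r_[pp-p,.3*(r.inv()*rr*M).as_rotvec()]
    s=least_squares(f,np.clip(q0,LO+1e-6,HI-1e-6),bounds=(LO,HI),xtol=1e-12,ftol=1e-14,gtol=1e-14)
    return s.x if s.cost<1e-9 else None
def toolrot(yaw,tilt,fl): return R.from_euler('z',yaw)*R.from_euler('y',-tilt)*R.from_matrix(np.diag([1.,-1,-1]))*R.from_euler('z',np.pi*fl)
def tcp(grip,r): return np.array(grip)+.019*r.as_matrix()[:,2]
def grip(o,yaw,z,dx=0): # grip point for half origin o, yaw, foot height z
    n=np.array([np.cos(yaw),np.sin(yaw)]); g=np.array(o)+n*(-.003+dx); return np.r_[g,z+.135]
E
python3 - <<'E'
from kin import *
oh,yh=(.5125,.1844),-.075; of,yf=(.5539,-.1546),-.251
rng=np.random.default_rng(1)
for tilt in(.55,.62,.7):
  for fl in(0,1):
    K=[(grip(oh,yh,0),yh),(grip(oh,yh,.03),yh),(grip(oh,yh,.03,-.12),yh),(grip((.44,.02),-.16,.05),-.16),(grip(of,yf,.03,-.05),yf),(grip(of,yf,.025),yf)]
    sols=[]
    for i in range(40):
        r=toolrot(yh,tilt,fl); q=ik(tcp(K[0][0],r),r,rng.uniform(LO,HI))
        if q is not None and not any(abs(q-s).max()<.05 for s in sols): sols.append(q)
    for q in sols:
        ch=[q]
        for g,y in K[1:]:
            r=toolrot(y,tilt,fl); n=ik(tcp(g,r),r,ch[-1])
            if n is None: ch.append(None);break
            ch.append(n)
        ok=ch[-1] is not None
        print(tilt,fl,ok,np.round(q,2),np.round(ch[-1],2) if ok else len(ch), max(abs(b-a).max() for a,b in zip(ch[:-1],ch[1:])).round(2) if ok else '')
E
python3 - <<'E'
from kin import *
oh,yh=(.5125,.1844),-.075
rng=np.random.default_rng(1)
print(fk([1.30429623,-0.11353904,-0.98776562,1.06124577,-0.87550248,-0.60645372],P)[0])
W=1e3*np.ones(6)
for g in [(.36,.265,.27),tuple(grip(oh,yh,0))]:
  for tilt in (0,.3,.5,.65,.75):
   for fl in (0,1):
    r=toolrot(yh,tilt,fl); t=tcp(g,r); best=[]
    for i in range(25):
        def f(q):
            pp,rr=fk(q,P); return np.r_[pp-t,.3*(r.inv()*rr*M).as_rotvec()]*10
        s=least_squares(f,rng.uniform(LO,HI),bounds=(LO,HI)); best.append((s.cost/100,s.x))
    best.sort(key=lambda b:b[0]); print(np.round(g,3),tilt,fl,best[0][0],np.round(best[0][1],2))
E
```

```text
[0.36  0.265 0.27 ]
[0.36  0.265 0.27 ] 0 0 1.5623143708869258e-32 [ 1.    0.06 -0.37 -0.   -1.14  0.5 ]
[0.36  0.265 0.27 ] 0 1 2.455945865082603e-32 [ 1.    0.06 -0.37  0.   -1.14 -2.65]
[0.36  0.265 0.27 ] 0.3 0 3.294110576879928e-32 [ 1.17 -0.04 -0.63  0.36 -0.91  0.11]
[0.36  0.265 0.27 ] 0.3 1 3.941223038194041e-32 [ 1.17 -0.04 -0.63  0.36 -0.91 -3.03]
[0.36  0.265 0.27 ] 0.5 0 1.6732479356836304e-32 [ 1.24 -0.08 -0.82  0.69 -0.82 -0.21]
[0.36  0.265 0.27 ] 0.5 1 1.2272303195310955e-25 [ 1.24 -0.08 -0.82  0.69 -0.82  2.93]
[0.36  0.265 0.27 ] 0.65 0 6.5635692504717e-33 [ 1.24 -0.09 -0.94  0.96 -0.8  -0.47]
[0.36  0.265 0.27 ] 0.65 1 1.4572356331211581e-31 [ 1.24 -0.09 -0.94  0.96 -0.8   2.67]
[0.36  0.265 0.27 ] 0.75 0 8.905500062846579e-33 [ 1.22 -0.09 -1.01  1.15 -0.8  -0.63]
[0.36  0.265 0.27 ] 0.75 1 7.672904898438748e-33 [ 1.22 -0.09 -1.01  1.15 -0.8   2.51]
[0.51  0.185 0.135] 0 0 1.9879448885965048e-32 [ 0.65  0.36 -0.35 -0.   -0.86  0.85]
[0.51  0.185 0.135] 0 1 1.140535713066121e-32 [ 0.65  0.36 -0.35  0.   -0.86 -2.29]
[0.51  0.185 0.135] 0.3 0 7.461052604556152e-33 [ 0.72  0.26 -0.72  0.53 -0.43  0.31]
[0.51  0.185 0.135] 0.3 1 7.289644839505688e-32 [ 0.72  0.26 -0.72  0.53 -0.43 -2.83]
[0.51  0.185 0.135] 0.5 0 4.7192987357264826e-32 [ 0.35  0.22 -0.97  1.91 -0.21 -0.73]
[0.51  0.185 0.135] 0.5 1 4.864590890731056e-31 [ 0.35  0.22 -0.97  1.91 -0.21  2.41]
[0.51  0.185 0.135] 0.65 0 0.0002809582464824016 [ 0.38  0.21 -0.98  2.03 -0.34 -0.87]
[0.51  0.185 0.135] 0.65 1 0.0002809582529985147 [ 0.38  0.21 -0.98  2.03 -0.34  2.27]
[0.51  0.185 0.135] 0.75 0 0.00026445288466147725 [ 0.03  0.22 -0.85 -3.14 -0.25 -1.65]
[0.51  0.185 0.135] 0.75 1 0.0002644528827795273 [ 0.03  0.22 -0.85 -3.14 -0.25  1.49]
```

```bash
cat > scan.py <<'E'
from kin import *
def allsol(t,r,n,rng):
    S=[]
    for i in range(n):
        def f(q):
            pp,rr=fk(q,P); return np.r_[pp-t,.3*(r.inv()*rr*M).as_rotvec()]*10
        s=least_squares(f,rng.uniform(LO,HI),bounds=(LO,HI),max_nfev=60)
        if s.cost<1e-10 and not any(abs(s.x-q).max()<.03 for q in S): S.append(s.x)
    return S
E
timeout 500 python3 - <<'E'
from scan import *
rng=np.random.default_rng(2)
oh,yh=(.5125,.1844),-.075; of,yf=(.5539,-.1546),-.251
for name,o,y,z in [('pick',oh,yh,0),('place',of,yf,.025)]:
  for tilt in (.4,.5,.55,.6,.65,.7,.8):
    for dz in (0,.012):
      r=toolrot(y,tilt,0); g=grip(o,y,z+dz)
      print(name,tilt,dz,[np.round(q,2).tolist() for q in allsol(tcp(g,r),r,25,rng)])
E
```

```text
pick 0.4 0 [[0.61, 0.23, -0.89, 1.1, -0.28, -0.16]]
pick 0.4 0.012 [[0.66, 0.21, -0.86, 0.96, -0.32, -0.05]]
pick 0.5 0 [[0.35, 0.22, -0.97, 1.91, -0.21, -0.73]]
pick 0.5 0.012 [[0.42, 0.19, -0.96, 1.72, -0.23, -0.6]]
pick 0.55 0 []
pick 0.55 0.012 []
pick 0.6 0 []
pick 0.6 0.012 []
pick 0.65 0 []
pick 0.65 0.012 []
pick 0.7 0 []
pick 0.7 0.012 []
pick 0.8 0 []
pick 0.8 0.012 []
place 0.4 0 [[0.05, 0.23, -0.67, 0.39, -0.31, 0.92]]
place 0.4 0.012 [[0.05, 0.22, -0.64, 0.35, -0.35, 0.96]]
place 0.5 0 []
place 0.5 0.012 []
place 0.55 0 []
place 0.55 0.012 []
place 0.6 0 []
place 0.6 0.012 []
place 0.65 0 []
place 0.65 0.012 []
place 0.7 0 []
place 0.7 0.012 []
place 0.8 0 []
place 0.8 0.012 []
```

```bash
timeout 550 python3 - <<'E'
from h import *; from scan import *
s=ctrl.get_state(); Rt=R.from_rotvec(s['eef_rot']).as_matrix()
for n in('top','side'):
    im=cam(n); w=cloud(im); t=(w-s['eef_pos'])@Rt
    near=(abs(t[...,1])<.15)&(t[...,2]>-.3)&(t[...,2]<.03)&(abs(t[...,0])<.2)&(w[...,2]>.1)
    a=t[near]; 
    if n=='side': save(im,'side1.png')
    for lo in np.arange(-.30,.03,.03):
        b=a[(a[:,2]>=lo)&(a[:,2]<lo+.03)]
        if len(b): print(n,round(lo,2),len(b),'x',b[:,0].min().round(3),b[:,0].max().round(3),'y',b[:,1].min().round(3),b[:,1].max().round(3))
    c=im['Rm'].T@(np.array([.31621643,.26968378,.42627042])-im['o']); uv=im['K']@c/c[2]; u,v=uv[:2].round().astype(int)
    print(n,'cam px',u,v,'expected',c[2],'seen',im['z_map'][v-2:v+3,u-2:u+3].round(3).tolist())
rng=np.random.default_rng(2)
oh,yh=(.5125,.1844),-.075; of,yf=(.5539,-.1546),-.251
for name,o,y,z in [('pick',oh,yh,0),('place',of,yf,.025),('regrip',(.40,.15),-.075,0.),('regrip',(.38,.12),-.5,0.)]:
  for tilt in ((.4,.45,.48) if name!='regrip' else (0,.2,.48)):
      r=toolrot(y,tilt,0); g=grip(o,y,z+.008)
      print(name,tilt,[np.round(q,2).tolist() for q in allsol(tcp(g,r),r,12,rng)])
E
```

```text
top -0.3 57 x 0.034 0.043 y -0.025 0.022
top -0.27 650 x -0.003 0.048 y -0.045 0.045
top -0.24 607 x -0.012 0.045 y -0.037 0.043
top -0.21 476 x -0.009 0.043 y -0.036 0.041
top -0.18 575 x -0.02 0.04 y -0.034 0.038
top -0.15 362 x -0.013 0.041 y -0.035 0.039
top -0.12 735 x -0.014 0.022 y -0.07 0.072
top -0.09 619 x -0.017 0.02 y -0.074 0.075
top -0.06 196 x -0.011 0.016 y -0.074 0.069
top -0.03 86 x -0.012 0.015 y -0.055 0.057
top cam px 152 328 expected 0.9300406453104294 seen [[1.003999948501587, 1.0080000162124634, 1.0069999694824219, 1.0049999952316284, 0.9990000128746033], [1.0049999952316284, 1.0069999694824219, 1.00600004196167, 1.003000020980835, 1.003999948501587], [1.0019999742507935, 1.0049999952316284, 1.003000020980835, 1.003999948501587, 1.0010000467300415], [1.0019999742507935, 1.003000020980835, 1.003999948501587, 1.0019999742507935, 1.003999948501587], [0.9959999918937683, 0.9990000128746033, 0.996999979019165, 1.0019999742507935, 1.0010000467300415]]
side -0.3 881 x -0.173 0.047 y -0.027 0.15
side -0.27 484 x -0.167 0.05 y -0.04 0.143
side -0.24 273 x -0.022 0.044 
[... 660 characters left out ...]
706055], [1.7660000324249268, 1.7630000114440918, 0.0, 1.7649999856948853, 1.7769999504089355], [1.7599999904632568, 1.7669999599456787, 1.7740000486373901, 1.7879999876022339, 1.468999981880188]]
pick 0.4 [[0.64, 0.22, -0.87, 1.0, -0.31, -0.08]]
pick 0.45 [[0.53, 0.21, -0.94, 1.39, -0.25, -0.37]]
pick 0.48 [[0.45, 0.2, -0.96, 1.64, -0.23, -0.54]]
place 0.4 [[0.05, 0.22, -0.65, 0.36, -0.33, 0.95]]
place 0.45 [[0.02, 0.21, -0.75, 0.59, -0.21, 0.74]]
place 0.48 []
regrip 0 [[0.75, 0.17, -0.61, -0.0, -0.79, 0.75]]
regrip 0.2 [[0.84, 0.09, -0.84, 0.31, -0.55, 0.4]]
regrip 0.48 []
regrip 0 [[0.73, 0.12, -0.67, -0.0, -0.78, 0.34]]
regrip 0.2 [[0.85, 0.06, -0.88, 0.34, -0.62, -0.06]]
regrip 0.48 []
```

View pics/side1.png

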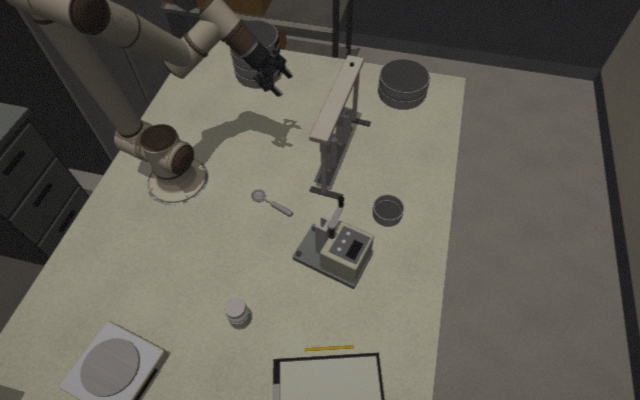

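The cloud shows no camera body, so the tool is slim and a tilt of about 0.45 rad clears the bar by roughly 8 mm. I'll check the whole path for joint continuity.

```bash
cat > plan.py <<'E'
from kin import *
oh,yh=np.array((.5125,.1844)),-.075; of,yf=np.array((.5684,-.1583)),-.251
TILT=.45; DZ=-.003
seat=of-.015*np.array([np.cos(yf),np.sin(yf)])
def pose(o,y,z,dx=0,back=0,tilt=TILT):
    r=toolrot(y,tilt,0); return tcp(grip(o,y,z+DZ,dx),r)-back*r.as_matrix()[:,2], r
E
python3 - <<'E'
from plan import *
from scipy.spatial.transform import Slerp
for tilt in (.41,.43,.45):
    W=[pose(oh,yh,0,tilt=tilt),pose(oh,yh,.006,tilt=tilt),pose(oh,yh,.035,-.06,tilt=tilt),pose((.45,.03),-.16,.045,tilt=tilt),pose(seat,yf,.035,-.06,tilt=tilt),pose(seat,yf,.03,tilt=tilt),pose(seat,yf,.022,tilt=tilt)]
    B=[pose(oh,yh,0,tilt=tilt),pose(oh,yh,0,back=.05,tilt=tilt),pose(oh,yh,0,back=.1,tilt=tilt)]
    q0=np.array([.53,.21,-.94,1.39,-.25,-.37])
    q0=ik(*W[0],q0); print(tilt,'pick',q0)
    for nm,L in(('approach',B),('carry',W),('placeback',[W[-1],pose(seat,yf,.025,back=.06,tilt=tilt),pose(seat,yf,.025,back=.1,tilt=tilt)])):
        q=q0 if nm!='placeback' else qe
        for (p,r),(p2,r2) in zip(L[:-1],L[1:]):
            sl=Slerp([0,1],R.concatenate([r,r2])); mj=0
            for a in np.linspace(.05,1,20):
                n=ik(p+(p2-p)*a,sl(a),q)
                if n is None: print('  FAIL',nm,a); break
                mj=max(mj,abs(n-q).max()); q=n
            print('  ',nm,np.round(q,2),'maxstep',round(mj,3), 'd', np.round(np.linalg.norm(p2-p),3))
        if nm=='carry': qe=q
E
```

```text
0.41 pick [ 0.57349324  0.23107709 -0.91659293  1.22436687 -0.25884159 -0.24998551]
   approach [ 0.74  0.14 -0.83  0.79 -0.42  0.05] maxstep 0.032 d 0.05
   approach [ 0.83  0.06 -0.76  0.61 -0.58  0.18] maxstep 0.013 d 0.05
   carry [ 0.6   0.22 -0.9   1.14 -0.28 -0.19] maxstep 0.005 d 0.006
   carry [ 0.79  0.1  -0.94  0.9  -0.4  -0.1 ] maxstep 0.014 d 0.067
   carry [ 0.47 -0.   -1.01  0.81 -0.33  0.2 ] maxstep 0.022 d 0.16
   carry [ 0.07  0.12 -0.84  0.52 -0.26  0.77] maxstep 0.036 d 0.176
   carry [ 0.04  0.23 -0.68  0.42 -0.29  0.9 ] maxstep 0.008 d 0.06
   carry [ 0.04  0.24 -0.71  0.46 -0.26  0.86] maxstep 0.002 d 0.008
   placeback [ 0.08  0.12 -0.63  0.3  -0.45  0.99] maxstep 0.014 d 0.063
   placeback [ 0.1   0.05 -0.59  0.26 -0.55  1.03] maxstep 0.005 d 0.04
0.43 pick [ 0.51845566  0.2265739  -0.93956019  1.40008885 -0.23882878 -0.37444801]
   approach [ 0.72  0.14 -0.87  0.89 -0.39 -0.03] maxstep 0.036 d 0.05
   approach [ 0.82  0.05 -0.79  0.67 -0.55  0.12] maxstep 0.016 d 0.05
   carry [ 0.55  0.22 -0.93  1.3  -0.26 -0.31] maxstep 0.005 d 0.006
   carry [ 0.76  0.1  
[... 625 characters left out ...]
pproach [ 0.82  0.04 -0.82  0.73 -0.53  0.06] maxstep 0.019 d 0.05
   carry [ 0.5   0.21 -0.95  1.47 -0.24 -0.43] maxstep 0.005 d 0.006
   carry [ 0.73  0.09 -0.99  1.11 -0.36 -0.26] maxstep 0.019 d 0.067
  FAIL carry 0.6
   carry [ 0.54  0.02 -1.05  1.12 -0.3  -0.15] maxstep 0.018 d 0.16
  FAIL carry 0.05
   carry [ 0.54  0.02 -1.05  1.12 -0.3  -0.15] maxstep 0 d 0.176
  FAIL carry 0.05
   carry [ 0.54  0.02 -1.05  1.12 -0.3  -0.15] maxstep 0 d 0.06
  FAIL carry 0.05
   carry [ 0.54  0.02 -1.05  1.12 -0.3  -0.15] maxstep 0 d 0.008
  FAIL placeback 0.05
   placeback [ 0.54  0.02 -1.05  1.12 -0.3  -0.15] maxstep 0 d 0.063
   placeback [ 0.1   0.03 -0.65  0.33 -0.48  0.96] maxstep 1.051 d 0.04
```

```bash
sed -i 's/TILT=.45/TILT=.43/' plan.py; python3 - <<'E'
from h import *; from plan import *
ctrl.set_gripper(.085,60)
p,r=pose(oh,yh,0,back=.1)
q=ik(p,r,np.array([.82,.05,-.79,.67,-.55,.12])); ctrl.goto_joints(q)
s=ctrl.get_state(); print(s['t'],s['eef_pos']-p,s['joint_pos'])
im=cam('wrist'); w=cloud(im); save(im,'w2.png'); o,y=half(w,.5125,.1844,yaw0=-.075)
Rt=r.as_matrix(); g=np.r_[o,.135]; print('half centre in tool y', (Rt.T@(g-s['eef_pos'])), 'yaw',y)
half(w,.53,.319,yaw0=-.085)
# feeder and lamp from this view
X,Y,Z=w[...,0],w[...,1],w[...,2]
L=w[(Y>.05)&(Y<.45)&(Z>.262)&(Z<.292)&(X>.45)&(X<.6)]; print('lamp face n',len(L),'zmin',np.percentile(L[:,2],2) if len(L) else '')
if len(L)>50: print('lamp face fit x(y):',np.polyfit(L[:,1],L[:,0],1))
E
```

```text
2.475 [ 0.00016552 -0.00035752 -0.00021028] [ 0.82415694  0.05067652 -0.7920474   0.67089658 -0.55382524  0.12389995]
n 100 100 1966 ztop 0.1613071452557613 yaw -0.0671302342751964 x0 0.47796183181458746 face y [0.19407839 0.24211293] top y [0.19254316 0.24313183] top x [0.47836815 0.49827054]
origin [0.51245048 0.18387657]
half centre in tool y [0.00388155 0.00018156 0.07924837] yaw -0.0671302342751964
n 615 301 1434 ztop 0.1613248333437123 yaw -0.01928175243680989 x0 0.5031579886556848 face y [0.30386366 0.35437111] top y [0.3040504  0.35517356] top x [0.50192966 0.51805559]
origin [0.53041566 0.31944465]
lamp face n 22214 zmin 0.2641866858945668
lamp face fit x(y): [0.00882569 0.46156381]
```

View pics/w2.png

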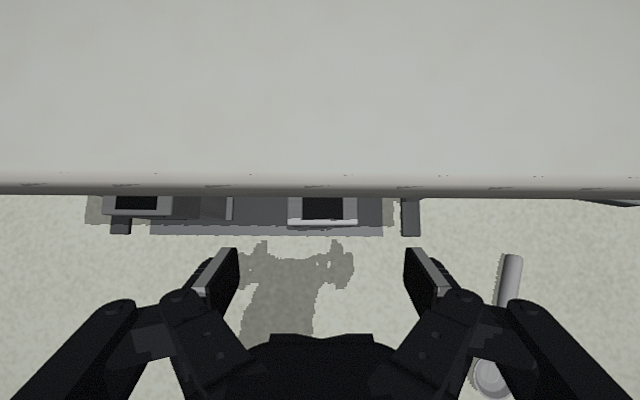

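The target head sits centred between the fingers at (322,208), with the bar's near edge at row 190. I'll compute the bar clearance along the tool axis, then go in if it's safe.

```bash
python3 - <<'E'
from h import *; from plan import *
s=ctrl.get_state(); im=cam('wrist'); w=cloud(im); Rt=R.from_rotvec(s['eef_rot']).as_matrix(); t=(w-s['eef_pos'])@Rt
m=(w[...,2]>.255)&(w[...,0]>.48)&(w[...,1]>.1)&(w[...,1]<.27)&(im['z_map']<.3)
c=np.percentile(t[m][:,0],[0,1,5]); i=np.argsort(t[m][:,0])[:200]; print('clear',c,'edge at',np.median(w[m][i],0))
if c[1]<.046: raise SystemExit('tight')
p,r=pose(oh,yh,0)
hit=ctrl.line_to(p,velocity=.05,threshold=6)
s=ctrl.get_state(); print('hit',hit,s['eef_pos']-p,s['contact_force'])
if not hit:
    ctrl.set_gripper(.045,60); s=ctrl.get_state(); print(s['t'],s['grip_width'],s['grasp_force'],s['contact_force'])
E
```

```text
clear [0.04790501 0.05054432 0.05539265] edge at [0.49045189 0.13032418 0.28048441]
hit False [1.74037354e-05 1.42537380e-04 9.44865344e-05] [ 0.25898228 -0.07824126  1.44758281]
5.125 0.051250472274582785 63.13369274139404 [-0.80620044 -0.65552549  1.97589078]
```

```bash
python3 - <<'E'
from h import *; from plan import *
import pickle
def go(P,v=.05):
    ctrl.line_to(P[0],P[1].as_rotvec(),velocity=v)
go(pose(oh,yh,.006),.02)
s=ctrl.get_state(); print('lift',s['grip_width'],s['grasp_force'],s['contact_force'],s['wrist_torque'])
go(pose(oh,yh,.035,-.06)); go(pose((.455,.03),-.16,.045),.06); go(pose(seat,yf,.05,-.06),.06)
s=ctrl.get_state(); print(s['t'],s['grip_width'],s['contact_force'],s['joint_pos'])
im=cam('wrist'); save(im,'w3.png'); pickle.dump((s,im),open('w3.pkl','wb'))
E
```

```text
lift 0.051593890853345925 62.979633808135986 [-0.32053285 -0.24835504 -2.96579555] [0.12296756 1.18293709 0.00733154]
12.9333 0.05146317845333136 [ 0.99592023  0.91578955 -4.15600528] [ 0.07726085  0.09273269 -0.8269619   0.51560587 -0.27594704  0.77159246]
```

View pics/w3.png

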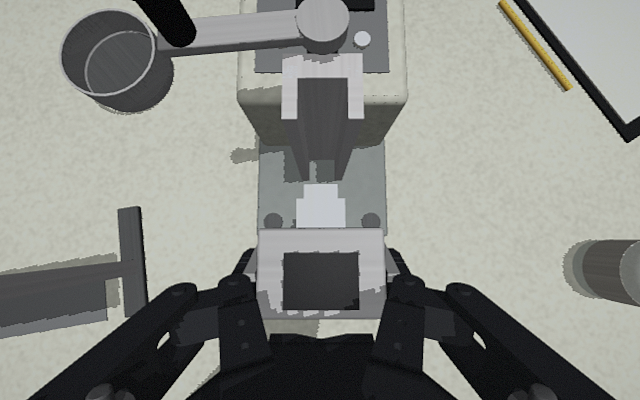

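The half hangs upright in the gripper, with its tongue at (321,200) facing the groove at (322,100). I'll measure both from this one view and correct.

```bash
python3 - <<'E'
from h import *; from plan import *
s,im=pickle.load(open('w3.pkl','rb')); w=cloud(im)
n=np.array([np.cos(yf),np.sin(yf)]); l=np.array([-n[1],n[0]])
a=(w[...,:2]-of)@n; b=(w[...,:2]-of)@l; Z=w[...,2]
V,U=np.mgrid[:400,:640]
# half top plane
m=(V>180)&(V<320)&(abs(b)<.04)&(abs(Z-.21)<.012)&(a<-.01)
A=np.c_[a[m],b[m],np.ones(m.sum())]; co,*_=np.linalg.lstsq(A,Z[m],rcond=None); print('half top',m.sum(),'slope a,b',co[:2],'z mean',Z[m].mean(), 'a',np.percentile(a[m],[1,99]))
def edges(mask,name):
    # left/right edge lines of region vs a
    out=[]
    for v in np.unique(V[mask]):
        k=mask&(V==v)
        if k.sum()>3: out.append((a[k].mean(),b[k].min(),b[k].max()))
    o=np.array(out); c=(o[:,1]+o[:,2])/2; f=np.polyfit(o[:,0],c,1); print(name,len(o),'a',o[:,0].min(),o[:,0].max(),'centre',np.median(c),'width',np.median(o[:,2]-o[:,1]),'slope',f[0])
m2=(V>235)&(V<310)&m; edges(m2,'head')
m3=(V>201)&(V<226)&m; edges(m3,'tongue')
r=(abs(Z-.185)<.005)&(a>-.01)&(a<.05)&(abs(b)<.035)&(V<180)
print('rear',r.sum(),'z',np.median(Z[r]),'a',np.percentile(a[r],[1,99])); edges(r,'rear')
# front edge of rear prongs and groove inner edges
for v in range(84,120,6):
    k=r&(V==v); u=U[k]; j=np.where(np.diff(u)>10)[0]
    if len(j): 
        bl=b[v,u[j[0]]]; br=b[v,u[j[0]+1]]; print(v,'a',a[v,u[j[0]]].round(4),'groove',bl.round(4),br.round(4),'c',((bl+br)/2).round(4))
k=r&(V>90); i=a[k]; print('front edge by column:',[(round(float(b[:,c][r[:,c]].mean()),4),round(float(np.nanmin(a[:,c][r[:,c]])),4)) for c in (286,292,296,352,357,361) if r[:,c].any()])
h=(abs(Z-.130)<.006)&(a>.03)&(a<.17)&(V<150); print('house b',np.percentile(b[h],[1,99]),Z[h].mean())
E
```

```text
half top 15667 slope a,b [-0.04340293 -0.0030711 ] z mean 0.21133044928412958 a [-0.09456885 -0.04339431]
head 74 a -0.09112714405752863 -0.06313634613245975 centre 0.0002223354120432456 width 0.07466163341930752 slope 0.02331112279970639
tongue 24 a -0.058696301282887234 -0.049229749148605305 centre 0.0004457391872008821 width 0.01965990558186972 slope -0.0016780625733696548
rear 3682 z 0.18567476433892535 a [-0.00223931  0.03506181]
rear 73 a -0.002121048255188944 0.03952429576184372 centre -0.00026547387067499435 width 0.042409026843420655 slope -0.003403874544606786
84 a 0.0195 groove 0.0132 -0.0011 c 0.0061
90 a 0.0158 groove 0.0131 -0.0139 c -0.0004
96 a 0.0105 groove 0.0133 -0.0138 c -0.0003
102 a 0.0093 groove 0.0131 -0.0138 c -0.0004
108 a 0.0039 groove 0.0132 -0.0138 c -0.0003
114 a 0.0001 groove 0.0131 -0.0139 c -0.0004
front edge by column: [(0.0186, -0.0021), (0.0155, -0.0024), (0.0133, -0.0024), (-0.0164, -0.0021), (-0.0191, -0.0022), (-0.0212, -0.0022)]
house b [-0.06294287  0.06242691] 0.13093259570021382
```

Findings:
- The half sits 0.8 mm sideways of the groove centre.
- It leans forward about 0.04 rad and should right itself on the ledge.

I'll insert with about 1.5 mm of gap, then lower under force watch.

```bash
cat >> plan.py <<'E'
n_=np.array([np.cos(yf),np.sin(yf)]); l_=np.array([-n_[1],n_[0]])
def fp(a,b,z,back=0): return pose(of+a*n_+b*l_,yf,z,back=back)
E
python3 - <<'E'
from h import *; from plan import *
def go(P,v=.04,th=None): 
    h=ctrl.line_to(P[0],P[1].as_rotvec(),velocity=v,threshold=th); s=ctrl.get_state(); e=s['eef_pos']-P[0]
    print(h,'t',round(s['t'],2),'err a,b,z',np.round([e[:2]@n_*1e3,e[:2]@l_*1e3,e[2]*1e3],1),'F',np.round([s['contact_force'][:2]@n_,s['contact_force'][:2]@l_,s['contact_force'][2]],1),s['grip_width'].round(4)); return h
B=-.0008
go(fp(-.075,B,.032)); 
h=go(fp(-.0175,B,.032),.03,5)
if not h: go(fp(-.0175,B,.0215),.01,6)
s=ctrl.get_state(); im=cam('wrist'); save(im,'w4.png'); pickle.dump((s,im),open('w4.pkl','wb'))
w=cloud(im); a=(w[...,:2]-of)@n_; b=(w[...,:2]-of)@l_; Z=w[...,2]
V,U=np.mgrid[:400,:640]
m=(V>180)&(V<320)&(abs(b)<.026)&(abs(Z-.187)<.012)&(a<-.01)&(a>-.045)
co=np.linalg.lstsq(np.c_[a[m],b[m],np.ones(m.sum())],Z[m],rcond=None)[0]; print('slope',co[:2],Z[m].mean(),m.sum())
E
```

```text
Traceback (most recent call last):
AttributeError: 'float' object has no attribute 'round'
```

```bash
cat > act.py <<'E'
from h import *; from plan import *
def go(P,v=.04,th=None): 
    h=ctrl.line_to(P[0],P[1].as_rotvec(),velocity=v,threshold=th); s=ctrl.get_state(); e=s['eef_pos']-P[0]
    print(h,'t',round(s['t'],2),'err a,b,z',np.round([e[:2]@n_*1e3,e[:2]@l_*1e3,e[2]*1e3],1),'F',np.round([s['contact_force'][:2]@n_,s['contact_force'][:2]@l_,s['contact_force'][2]],1),round(float(s['grip_width']),4)); return h
def look(nm,zt=.187):
    s=ctrl.get_state(); im=cam('wrist'); save(im,nm+'.png'); pickle.dump((s,im),open(nm+'.pkl','wb'))
    w=cloud(im); a=(w[...,:2]-of)@n_; b=(w[...,:2]-of)@l_; Z=w[...,2]
    V,U=np.mgrid[:400,:640]
    m=(V>170)&(V<330)&(abs(b)<.026)&(abs(Z-zt)<.012)&(a<-.01)&(a>-.045)
    co=np.linalg.lstsq(np.c_[a[m],b[m],np.ones(m.sum())],Z[m],rcond=None)[0]; print('slope',co[:2],Z[m].mean(),m.sum())
E
python3 - <<'E'
from act import *
B=-.0008
go(fp(-.075,B,.032)); 
h=go(fp(-.0175,B,.032),.03,5)
if not h: go(fp(-.0175,B,.0215),.01,6)
look('w4')
E
```

```text
False t 13.83 err a,b,z [0.3 0.2 0.4] F [ 0.3 -0.  -3.8] 0.0511
False t 15.9 err a,b,z [-0.2 -0.1 -0. ] F [ 0.2  0.5 -2.9] 0.0512
True t 16.6 err a,b,z [-0.1 -0.2  3.8] F [-1.  -0.6  4.2] 0.051
slope [-0.00231413 -0.00055756] 0.18662325981659247 9183
```

View pics/w4.png

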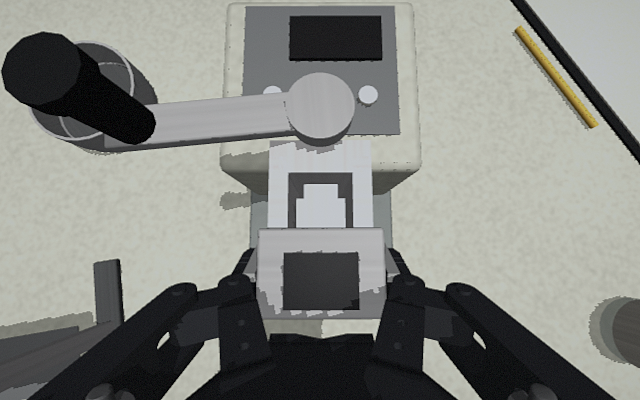

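The half is on the ledge and upright, with the tongue at (320,200) inside the groove (290–352) and the faces meeting at row 228. I'll give it a gentle nudge to close any gap, then release.

```bash
python3 - <<'E'
from act import *
B=-.0008
go(fp(-.0155,B,.0253),.006,4)
s=ctrl.get_state(); pos=s['eef_pos'].copy(); print('a of half', (pos-fp(0,B,.0253)[0])[:2]@n_)
look('w5')
ctrl.set_gripper(.057); ctrl.set_gripper(.085)
s=ctrl.get_state(); print(s['t'],s['contact_force'],s['grasp_force'],s['grip_width'])
look('w6')
r=R.from_rotvec(s['eef_rot']).as_matrix()
for d in (.05,.11):
    h=ctrl.line_to(pos-d*r[:,2],velocity=.05,threshold=5); print(h)
look('w7'); print(ctrl.get_state()['t'],ctrl.get_state()['joint_pos'])
E
```

```text
True t 16.98 err a,b,z [-2.1 -0.2  0. ] F [-1.2 -0.7  2.3] 0.0515
a of half -0.0176088545774056
slope [-0.00246599 -0.00088338] 0.18659484313365549 9165
17.6583 [-0.94254765  0.36868673  0.44418949] 0.0 0.08505207827072699
slope [ 0.00550049 -0.0010607 ] 0.18643204377075476 9298
False
False
slope [0.06021307 0.00094757] 0.18600258348389873 2504
20.2667 [ 0.10322957  0.02200855 -0.61399197  0.28140069 -0.54869809  1.00350309]
```

View pics/w7.png

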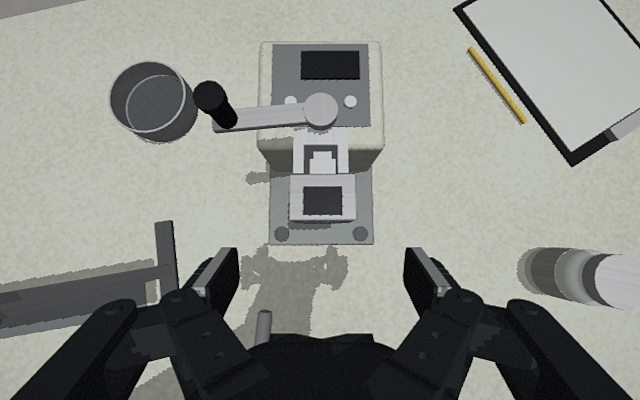

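The half stands on the ledge with its tongue in the groove at (321,160), and the fingers are clear of it. I'll measure the gap numerically and locate the knob and pivot.

```bash
python3 - <<'E'
from act import *
for f in ('w6','w7'):
    s,im=pickle.load(open(f+'.pkl','rb')); w=cloud(im); a=(w[...,:2]-of)@n_; b=(w[...,:2]-of)@l_; Z=w[...,2]
    T=abs(Z-.186)<.005
    k=T&(abs(b)>.0228)&(abs(b)<.0255)&(a<.02); print(f,'head a',np.percentile(a[k],[2,98]) if k.any() else '')
    h=T&(a<-.006)&(a>-.04); print(' head b',np.percentile(b[h&(abs(b)<.035)],[.5,99.5]),'z',np.median(Z[h]))
    A=np.c_[a[h],b[h],np.ones(h.sum())]; r=None
    good=h&(abs(b)<.026); A=np.c_[a[good],b[good],np.ones(good.sum())]; co=np.linalg.lstsq(A,Z[good],rcond=None)[0]
    res=abs(A@co-Z[good]); g2=res<.0015; co=np.linalg.lstsq(A[g2],Z[good][g2],rcond=None)[0]; print(' slope',co[:2],g2.mean())
    H=(abs(Z-.130)<.004)&(abs(b)>.03)&(abs(b)<.06); print(' house a',np.percentile(a[H],[1,99]), 'b',np.percentile(b[(abs(Z-.13)<.004)&(a>.06)],[1,99]))
    q=(abs(Z-.235)<.004)&(abs(b)<.1)&(a<.2); p=w[q][:,:2]; 
    if len(p)>20: c,rad=cv2.minEnclosingCircle((p*1000).astype(np.float32)); print(' knob',c,rad,len(p))
ang=np.array([0]); pv=of+.045*n_; print('pivot',pv)
E
```

```text
w6 head a [-0.03759444 -0.00374832]
 head b [-0.02766156  0.02335662] z 0.18635220584158627
 slope [-0.00520693 -0.00045179] 0.9464031169818493
 house a [0.03592421 0.15115364] b [-0.06253096  0.06207754]
 knob (569.9542846679688, -155.37606811523438) 86.21148681640625 10577
w7 head a [-0.03799819 -0.0041471 ]
 head b [-0.02726947  0.02371584] z 0.186227521208863
 slope [-0.00523153 -0.00236764] 0.9414562751555068
 house a [0.03561633 0.15114469] b [-0.06266889  0.06263792]
 knob (620.5791015625, -100.20481872558594) 10.424173355102539 867
pivot [ 0.6119899  -0.16947677]
```

The gap is about 1 mm, lateral offset about 1.5 mm and tilt about 0.005 rad, all inside tolerance. Next is the keeper: grip the knob from above and lead it round the arc.

```bash
cat > keep.py <<'E'
from act import *
pv=of+.045*n_; k0=np.array([.6215,-.1006]); th0=np.arctan2(*(k0-pv)[::-1])-yf-np.pi/2
def kp(th,z): d=yf+np.pi/2+th; return np.r_[pv+.07*np.array([np.cos(d),np.sin(d)]),z]
E
python3 - <<'E'
from keep import *
print('th0',th0,kp(th0,.2))
s=ctrl.get_state()
best=None
for yaw in (yf+.785,yf-.785,yf,yf+.785-np.pi,yf-.785+np.pi):
    r=toolrot(yaw,0,0); q=s['joint_pos']; Q=[]
    for th,z in [(th0,.33),(th0,.203)]+[(t,.203) for t in np.linspace(th0,1.65,8)]+[(1.65,.33)]:
        q=ik(kp(th,z),r,q)
        if q is None: break
        Q.append(q)
    print(round(yaw,2),len(Q),[np.round(x,2).tolist() for x in (Q[0],Q[-1])] if len(Q)==11 else '')
    if len(Q)==11 and (best is None or abs(Q[0]-s['joint_pos']).max()<best[0]): best=(abs(Q[0]-s['joint_pos']).max(),yaw,Q)
yaw=best[1]; print('use',yaw)
ctrl.set_gripper(.04,25)
ctrl.line_to(s['eef_pos']+[-.03,0,.10],velocity=.1)
r=toolrot(yaw,0,0); ctrl.goto_joints(ik(kp(th0,.33),r,ctrl.get_state()['joint_pos']))
s=ctrl.get_state(); print(s['t'],s['eef_pos'],kp(th0,.33))
im=cam('wrist'); save(im,'w8.png'); w=cloud(im); Z=w[...,2]
q=(abs(Z-.235)<.005)&(np.hypot(w[...,0]-k0[0],w[...,1]-k0[1])<.03); p=w[q][:,:2]
if len(p)>20: print('knob',cv2.minEnclosingCircle((p*1000).astype(np.float32)),len(p))
pickle.dump(yaw,open('yaw.pkl','wb'))
E
```

```text
th0 0.11379346998125417 [ 0.62156425 -0.10013464  0.2       ]
0.53 11 [[0.1, 0.35, 0.19, 0.0, -1.42, 2.01], [0.0, 0.23, 0.03, 0.0, -1.37, 2.1]]
-1.04 11 [[0.1, 0.35, 0.19, -0.0, -1.42, 0.44], [0.0, 0.23, 0.03, -0.0, -1.37, 0.53]]
-0.25 11 [[0.1, 0.35, 0.19, -0.0, -1.42, 1.22], [0.0, 0.23, 0.03, 0.0, -1.37, 1.32]]
-2.61 11 [[0.1, 0.35, 0.19, -0.0, -1.42, -1.13], [0.0, 0.23, 0.03, -0.0, -1.37, -1.04]]
2.11 0 
use -1.036
22.6333 [ 0.62218149 -0.10013405  0.32759435] [ 0.62156425 -0.10013464  0.33      ]
knob ((620.790283203125, -100.16487121582031), 10.018460273742676) 409
```

View pics/w8.png

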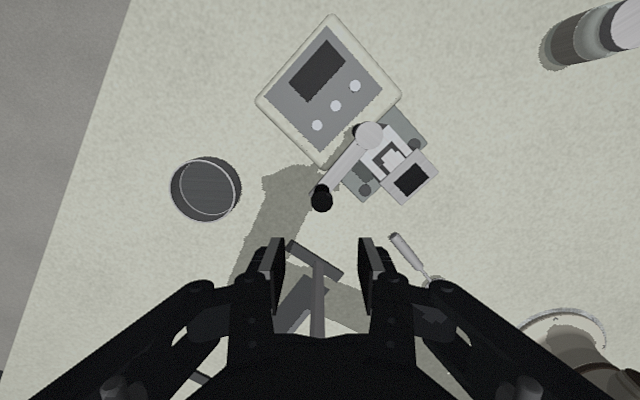

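The knob at (321,198) is centred between the fingers, and the half is still standing mated at (405,170). I'll descend, grip and swing.

```bash
python3 - <<'E'
from keep import *
yaw=pickle.load(open('yaw.pkl','rb')); r=toolrot(yaw,0,0)
h=ctrl.line_to(kp(th0,.2035),r.as_rotvec(),velocity=.06,threshold=6); s=ctrl.get_state(); print(h,s['eef_pos'],s['contact_force'])
if h: raise SystemExit('touched')
ctrl.set_gripper(.010,25); s=ctrl.get_state(); print('grip',s['grip_width'],s['grasp_force'],s['contact_force'])
if s['grip_width']<.013: raise SystemExit('missed')
f0=s['contact_force']
for t in np.linspace(th0,1.60,13)[1:]:
    h=ctrl.line_to(kp(t,.2035),velocity=.04,threshold=10); s=ctrl.get_state()
    v=s['eef_pos'][:2]-pv; th=np.arctan2(v[1],v[0])-yf-np.pi/2
    print(round(t,2),h,'th',round(th,3),'r',round(np.hypot(*v),4),np.round(s['contact_force']-f0,1),round(float(s['grip_width']),4))
    if h: break
E
```

```text
False [ 0.62169642 -0.10016441  0.20382393] [ 0.99555387 -0.56747998  0.83688405]
grip 0.018454679617183892 24.369448909033053 [-0.12536055 -0.54617624  0.81369808]
0.24 False th 0.232 r 0.0706 [ 3.2  3.7 -1.1] 0.0184
0.36 False th 0.351 r 0.0716 [3.9 7.  0. ] 0.019
0.49 False th 0.471 r 0.0724 [ 2.3 10.4  0.7] 0.019
0.61 False th 0.597 r 0.0723 [0.9 9.9 0.9] 0.0183
0.73 False th 0.723 r 0.0722 [-0.   9.4  0.5] 0.0185
0.86 False th 0.849 r 0.0715 [ 0.9  7.6 -0.2] 0.0187
0.98 False th 0.973 r 0.071 [1.6 6.2 0.3] 0.0186
1.1 False th 1.103 r 0.0711 [0.3 6.2 1.1] 0.0182
1.23 False th 1.228 r 0.0705 [0.1 5.1 0.9] 0.0185
1.35 False th 1.349 r 0.0702 [1.6 4.6 0.4] 0.0184
1.48 False th 1.475 r 0.0702 [-0.2  4.8  1.7] 0.0183
1.6 False th 1.596 r 0.0701 [0.2 6.2 1.9] 0.0183
```

```bash
python3 - <<'E'
from keep import *
h=ctrl.line_to(kp(1.63,.2035),velocity=.02,threshold=6); s=ctrl.get_state(); print(h,s['contact_force'])
ctrl.set_gripper(.045); ctrl.sleep(.2)
s=ctrl.get_state(); print(s['contact_force']); 
ctrl.line_to(s['eef_pos']+[0,0,.13],velocity=.1,threshold=8)
s=ctrl.get_state(); q=ik(s['eef_pos']+np.array([-.10,0,.05]),R.from_rotvec(s['eef_rot']),s['joint_pos'])
ctrl.goto_joints(q)
s=ctrl.get_state(); print(s['t'],s['eef_pos'],s['contact_force'])
im=cam('wrist'); save(im,'w9.png'); w=cloud(im); Z=w[...,2]
m=(Z>.229)&(Z<.24)&(np.hypot(w[...,0]-.55,w[...,1]+.15)<.06); p=w[m][:,:2]
c=np.array(cv2.minEnclosingCircle((p*1000).astype(np.float32))[0])/1000; v=c-pv; print('knob',c,'angle',np.arctan2(v[1],v[0])%(2*np.pi)-yf-np.pi/2)
E
```

```text
True [-0.19429644  2.88334371  3.57618597]
[ 0.15660272 -0.51206926  0.08957349]
32.4167 [ 0.44307944 -0.15284145  0.38284215] [ 0.23665731  0.60546468 -0.61424567]
knob [ 0.54206384 -0.15187889] angle 1.5752520205351126
```

View pics/w9.png

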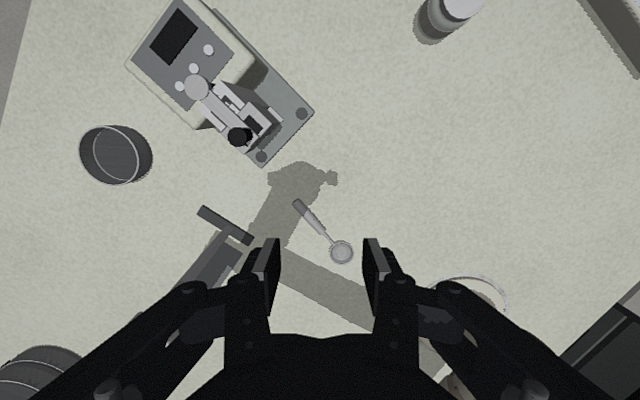

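The keeper lies across the column with its knob at (238,137), at an angle of about 1.575 rad. The half stands mated beneath it and the robot is clear, so I'm handing the job in.

```bash
python3 -c "
from cell import ctrl
print(ctrl.job_done())"
```

```text
the job is handed in; nothing more can be done
None
```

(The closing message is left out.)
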